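Stack the vial trays for the run

TASK

Build up the sampler's stack for the next run, which is worked from the top down: in the green carrier put the samples tray (blue caps) at the bottom, then the standards (yellow caps), then the blanks (white caps), and last the dust cover on top. Turn each so that its nose matches the one below and it drops fully home, let go of it before fetching the next, and keep the trays upright. Leave the red-capped tray and the other things on the bench where they are.

Things in the scene. Friction and masses are not known exactly. Their poses are not given: they have to be found in the camera images.
- tray_samples: Samples: grey tray of 16 fixed amber vials with BLUE caps. All trays: 100 mm long (x), 60 wide (y), 48 high, 0.18 kg; a rectangle with both corners cut by 18 mm at the +x end, the nose; upright outer walls from 8 mm above the underside to the open rim. Origin: centre of underside, z up. Grip across the 60 mm at mid length, fingertips 20 to 30 mm above the underside.
- tray_standards: Calibration standards: the same tray with YELLOW caps. All trays nest: the foot (lowest 8 mm, set in, rounded) drops into the rim of the tray or carrier below when the noses point the same way, 1.8 mm play a side; the shoulder above the foot rests on that rim. Seated, a tray's origin is 40 mm above that of the tray below, in line. Turned wrongly it stays up to 8 mm proud.
- tray_blanks: Blanks: the same tray with WHITE caps; sizes, frame and foot as for tray_samples. The nose of every tray starts within 70 deg of world +x (away from the robot).
- cover: Dust cover: pale flat lid, outline and 8 mm foot as the trays, nose at its +x end (starts within 70 deg of world +x), plate from 8 to 14 mm, 0.12 kg. In the middle on top a black grip bar along x, 50 mm long, 14 mm wide, from 14 to 42 mm above the underside: grip across its 14 mm. Origin: centre of underside; seated, 40 mm above that of the tray below, in line.
- carrier: Stack carrier: fixed green base plate, 124 mm (x) by 80 mm (y), with a bare-metal rim of the trays' outline, 100 x 60 mm, nose at +x (within 20 deg of world +x); rim top 18 mm above the bench; a low wire bail 23 mm high at the -x end. Origin: on the bench at the centre of the rim outline. A tray seated in it has its origin 10 mm above the carrier's, in line.
- tray_rejects: Rejected vials: the same tray with RED caps. It is not part of the job and stays where it is.
- vial_a: Bystander: upright 40 ml amber vial with white cap, 27 mm diameter, 94 mm high, origin under its centre.
- vial_b: Bystander: another such 40 ml vial.
- septa_jar: Bystander: small white jar with blue lid, 40 mm diameter, 45 mm high, origin under its centre.
- beaker: Bystander: small white beaker, 52 mm diameter, 66 mm high, origin under its centre.
Mind the look-alikes: they are no part of the job. What is shaped like the tray_blanks but purple is not meant.

How it is judged (in metres and radians):
On the way, in this order (a step that is already met when the one before it is completed fails the run):
1. the blue-capped samples tray is seated in the carrier and let go (z of tray_samples in the frame of carrier between 0.007 and 0.013 m and angle between the x axis of tray_samples and the x axis of carrier, either way round below 0.08 rad and angle between tray_samples's own z axis and vertical below 0.06 rad and x of tray_samples in the frame of carrier between -0.005 and 0.005 m and y of tray_samples in the frame of carrier between -0.005 and 0.005 m and contact force between tray_samples and the fingers below 0.3 N and linear speed of tray_samples below 0.02 m/s), for 0.2 s.
2. the yellow-capped standards tray is seated on the samples tray and let go (z of tray_standards in the frame of tray_samples between 0.037 and 0.043 m and angle between the x axis of tray_standards and the x axis of tray_samples, either way round below 0.08 rad and angle between tray_standards's own z axis and vertical below 0.06 rad and x of tray_standards in the frame of tray_samples between -0.005 and 0.005 m and y of tray_standards in the frame of tray_samples between -0.005 and 0.005 m and contact force between tray_standards and the fingers below 0.3 N and linear speed of tray_standards below 0.02 m/s), for 0.2 s.
3. the white-capped blanks tray is seated on the standards tray and let go (z of tray_blanks in the frame of tray_standards between 0.037 and 0.043 m and angle between the x axis of tray_blanks and the x axis of tray_standards, either way round below 0.08 rad and angle between tray_blanks's own z axis and vertical below 0.06 rad and x of tray_blanks in the frame of tray_standards between -0.005 and 0.005 m and y of tray_blanks in the frame of tray_standards between -0.005 and 0.005 m and contact force between tray_blanks and the fingers below 0.3 N and linear speed of tray_blanks below 0.02 m/s), for 0.2 s.
4. the dust cover is seated on the blanks tray and let go (z of cover in the frame of tray_blanks between 0.037 and 0.043 m and angle between the x axis of cover and the x axis of tray_blanks, either way round below 0.08 rad and angle between cover's own z axis and vertical below 0.06 rad and x of cover in the frame of tray_blanks between -0.005 and 0.005 m and y of cover in the frame of tray_blanks between -0.005 and 0.005 m and contact force between cover and the fingers below 0.3 N and linear speed of cover below 0.02 m/s), for 0.2 s.
At the end, for the whole second after the job is handed in: Carrier, then blue, yellow, white tray, then cover: each within 5 mm sideways and 3 mm in height of its seat on the one below, noses matching within 4.5 degrees, level within 3.4 degrees, let go, at rest; red tray and bystanders within 30 mm of their starts, not tipped (z of tray_samples in the frame of carrier between 0.007 and 0.013 m and angle between the x axis of tray_samples and the x axis of carrier, either way round below 0.08 rad and angle between each of tray_samples, tray_standards, tray_blanks, cover's own z axis and vertical below 0.06 rad and x of tray_samples in the frame of carrier between -0.005 and 0.005 m and y of tray_samples in the frame of carrier between -0.005 and 0.005 m and linear speed of each of tray_samples, tray_standards, tray_blanks, cover below 0.01 m/s and angular speed of each of tray_samples, tray_standards, tray_blanks, cover below 0.1 rad/s and z of tray_standards in the frame of tray_samples between 0.037 and 0.043 m and angle between the x axis of tray_standards and the x axis of tray_samples, either way round below 0.08 rad and x of tray_standards in the frame of tray_samples between -0.005 and 0.005 m and y of tray_standards in the frame of tray_samples between -0.005 and 0.005 m and z of tray_blanks in the frame of tray_standards between 0.037 and 0.043 m and angle between the x axis of tray_blanks and the x axis of tray_standards, either way round below 0.08 rad and x of tray_blanks in the frame of tray_standards between -0.005 and 0.005 m and y of tray_blanks in the frame of tray_standards between -0.005 and 0.005 m and z of cover in the frame of tray_blanks between 0.037 and 0.043 m and angle between the x axis of cover and the x axis of tray_blanks, either way round below 0.08 rad and x of cover in the frame of tray_blanks between -0.005 and 0.005 m and y of cover in the frame of tray_blanks between -0.005 and 0.005 m and distance of each of tray_rejects, vial_a, vial_b, septa_jar, beaker from where it was at the start of the episode below 0.03 m and angle between each of tray_rejects, vial_a, vial_b, septa_jar, beaker's own z axis and vertical below 0.5 rad); the robot touches nothing.
It fails at once if a tray that is being stacked, or the cover, is tipped by more than 35 degrees (angle between any of tray_samples, tray_standards, tray_blanks, cover's own z axis and vertical above 0.61 rad).
It fails at once if the red-capped tray is moved by more than 30 mm or tipped over (distance of tray_rejects from where it was at the start of the episode above 0.03 m or angle between tray_rejects's own z axis and vertical above 0.5 rad).
It fails at once if a bystander on the bench (40 ml vial, septa jar, beaker) is moved by more than 30 mm or tipped over ((distance of vial_a from where it was at the start of the episode above 0.03 m or angle between vial_a's own z axis and vertical above 0.5 rad) or (distance of vial_b from where it was at the start of the episode above 0.03 m or angle between vial_b's own z axis and vertical above 0.5 rad) or (distance of septa_jar from where it was at the start of the episode above 0.03 m or angle between septa_jar's own z axis and vertical above 0.5 rad) or (distance of beaker from where it was at the start of the episode above 0.03 m or angle between beaker's own z axis and vertical above 0.5 rad)).
It also fails if it takes over 120 s, if anything falls off the work surface, if the arm or the gripper's body presses on something with over 40 N, if the wrist force passes 120 N, or if a joint passes its speed limit or range.

ROBOT

A 6-joint arm with a two-finger parallel gripper is mounted at the origin on the work surface. World frame = base frame: x ahead of the robot, y to its left, z up, the work surface at z = 0. Lengths are in mm, angles in rad, forces in N, time in s.
With the tool pointing down it reaches from about 400 to 825 mm from the base axis. Payload 7 kg.
Tool frame: the origin (TCP) lies midway between the tips of the shut fingers; the grasp point (between the pads) lies 19 mm behind it (r.tcp_to_grasp is the distance from the TCP to the grasp point, in mm); z points along the fingers, y is the line along which they close (so a half turn about z gives the same grasp; the last joint's range is limited). The gripper opens to 88 mm and grips with 3 to 60 N. Pads are 19 mm wide; open, the fingers measure 130 mm over their backs; the gripper's body (78 mm by 193 mm) begins 47 mm behind the grasp point.
Start: joints at [1.474, 0.359, 0.012, 0, -1.224, -0.288], TCP at [253.384, 625.613, 226.561] pointing down, gripper open.
Joint ranges: [-3.07, 3.07], [-1.43, 2.12], [-1.02, 1.25], [-3.03, 1.67], [-3.05, -0], [-3.03, 3.03]. Speed limits (rad/s): [2.39, 2.39, 3.01, 3.14, 3.14, 3.14].

INTERFACE

Orientations are given as a unit quaternion [x, y, z, w].
In Python, from rig import read_state, cams, order, r gives the robot as it stands.
- The arm moves only by the tool play_rows, never from a script. Its argument "increments" is a list that holds one entry, the list of rows, each a list of 4 numbers: the shift along the tool's x, y, z normalised to -1 to 1, where 1 is 0.025 m, then the turn about the tool's z normalised to -1 to 1, where 1 is pi rad. In form: [[[x, y, z, twist], ...]]. A call has 1 to 12 rows; each row shifts and turns the commanded pose from where the row before left it, along the tool's axes as they then stand; what a row does not reach is not made up. A row lasts 1/12 s, in which the tool goes at most 41.7 mm and 7.16 degrees, less where a joint would pass 70% of its speed; a pose out of reach is approached as far as the arm can. A call with a number of a shift or a turn outside -1 to 1 is refused whole. A call with a gripper value outside its range is refused whole. "claw" is the closure, from -1 (fully open) to 1 (shut), set as the call begins (left out, the last holds). The fingers move at their own pace and stop on an object; the grip force is fixed at half the most. Time passes only in rows, so rows that do not move let the fingers close. It gives the time, the measured TCP pose, the force, the opening and the grip force at its end, in the units of the state.
- read_state(): the state, without advancing time (a new reading comes with each control period).
- cams.read_camera(name): name is "side" or "top"; returns (picture, depth): 384x512x3 uint8, red, green, blue; 384x512 float32, mm along the optical axis (not along the pixel's ray), 0 where there is no reading.
- cams.camera_model(name): a dict with "fx", "fy", "cx", "cy" (pixels), "R" (3x3) and "t" (3): a world point X has camera coordinates R X + t. Camera axes: x right, y down, z forward; pixel columns grow to the right and rows downward; lengths in mm; the calibration is good to about 2 mm. A picture is of the moment at which its call begins. camera_model takes no time and is no camera call.
- order.finish_job(): hands the job in; it is judged then, once.
The state is a dict: "clock": time; "joint_positions": joint angles; "qd": joint speeds; "joint_efforts": joint torques, N m; "position": TCP position; "tool_rot": TCP orientation; "force": force on the tool from outside, world axes, zero at the start; "wrist_torque": the same for the moment, N m; "opening": finger opening in mm; "gripper_force": force on a finger pad.
Only numpy, scipy, OpenCV 4.12 (cv2) and the standard library are available. Lean on these libraries where they do the work, as an engineer would, in place of code of your own. Each camera call takes 0.05 s, during which the arm holds its last target. There are 200 camera calls.

## Working session

There is one attempt and no reset: what is moved stays moved. The work goes in short steps, Python scripts to look and compute and a tool call to move; the robot and the scene stay as the last step left them, time stands still between calls to the robot, and variables do not carry over. Pictures are saved under pics/ and viewed, at most 14 in all, crops included, and the job is handed in when it is done.

Besides the shell and the picture viewer there is one more tool, called as name(argument=value, ...), one argument or row to a line, values as JSON. play_rows: Moves the arm, as the interface text tells. Scaled input: -1 to 1 covers 0.025 m each way for a shift and pi rad each way for a turn. Its arguments: {"type":"object","properties":{"increments":{"type":"array"},"claw":{"type":"number"}},"required":["increments"]}

```bash
ls; mkdir -p pics
python3 - <<'E'
from rig import read_state, cams, order, r
import cv2,numpy as np
for n in("top","side"):
    p,d=cams.read_camera(n); np.savez(f"pics/{n}0.npz",p=p,d=d)
    cv2.imwrite(f"pics/{n}0.png",cv2.resize(p[:,:,::-1],(800,600),interpolation=cv2.INTER_CUBIC))
    m=cams.camera_model(n);print(n,{k:np.round(v,3).tolist() for k,v in m.items()}, (d>0).mean())
print(read_state()); print(r.tcp_to_grasp)
E
```

```text
pics
top {'fx': 450.92, 'fy': 450.92, 'cx': 254.836, 'cy': 196.232, 'R': [[0.006, -1.0, -0.009], [-0.982, -0.005, -0.187], [0.187, 0.011, -0.982]], 't': [-36.537, 517.151, 1138.234]} 0.9959971110026041
side {'fx': 486.641, 'fy': 486.641, 'cx': 256.62, 'cy': 193.279, 'R': [[0.935, -0.353, 0.022], [-0.219, -0.626, -0.749], [0.278, 0.695, -0.663]], 't': [-500.916, 117.894, 1331.206]} 0.9959869384765625
{'clock': 0.1, 'joint_positions': array([ 1.47413903e+00,  3.59310022e-01,  1.11866020e-02, -3.21487399e-04,
       -1.22411765e+00, -2.88105672e-01]), 'qd': array([-0.00162998, -0.00283037,  0.00174876,  0.00036539,  0.00056286,
       -0.00070605]), 'joint_efforts': array([-4.33325404e-04, -5.84159946e+01,  2.93752742e+01,  7.01545492e+00,
        1.01278396e-02, -5.95388178e-05]), 'position': array([253.20804076, 625.24531686, 225.73316394]), 'tool_rot': array([ 9.81540954e-01, -1.91250647e-01, -8.14062504e-05,  7.33509470e-04]), 'force': array([ 0.56825326, -0.09167773, -0.35202351]), 'wrist_torque': array([-0.01609707,  0.04555638,  0.00192145]), 'gripper_force': 0.0, 'opening': 87.71526006940756}
18.8
```

View pics/top0.png

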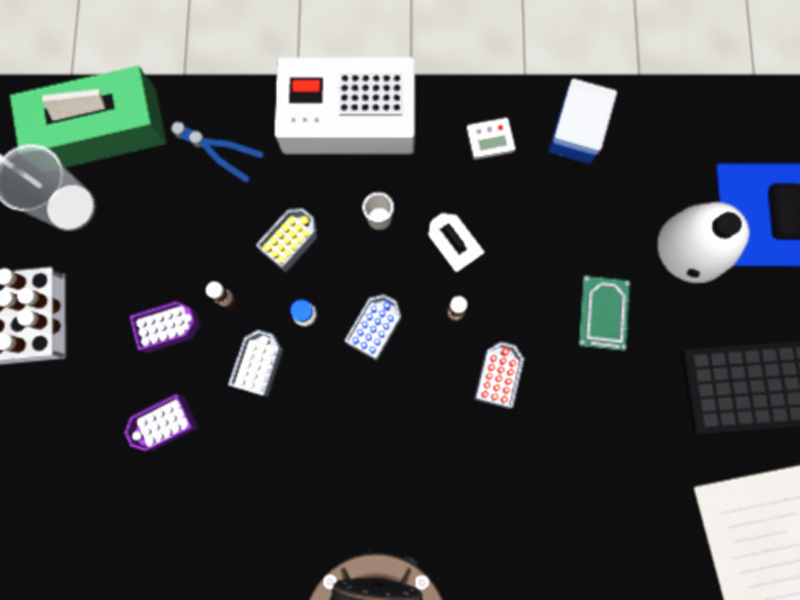

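View pics/side0.png

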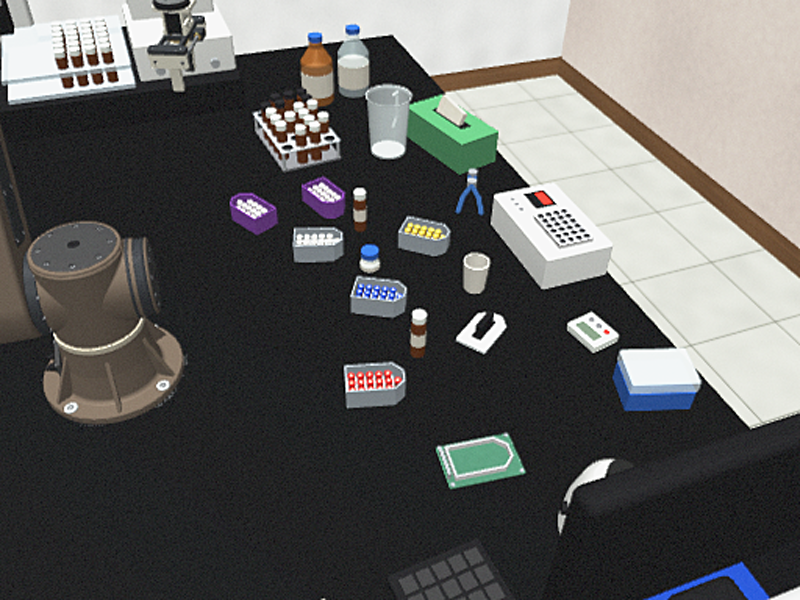

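Top view (800 px): blue tray (373,326), yellow (287,239), white-capped grey tray (255,362), cover (456,240), carrier (605,313), red (500,375). The look-alikes are purple trays with white caps at (163,325) and (160,422), plus the blue jar lid at (303,312) and the white boxes. By the description I choose the grey tray bodies.

```bash
cat > h.py <<'E'
import numpy as np, cv2
from rig import read_state, cams, order, r
K=1.5625
SEED=dict(top=dict(blue=(373,326),yellow=(287,239),white=(255,362),cover=(456,240),carrier=(605,313),red=(500,375)),
 side=dict(blue=(379,294),yellow=(425,233),white=(318,242),cover=(483,332),carrier=(481,460),red=(374,382)))
def world(n,d):
    m=cams.camera_model(n);R=np.array(m["R"]);t=np.array(m["t"])
    v,u=np.mgrid[:384,:512]
    c=np.stack([(u-m["cx"])/m["fx"]*d,(v-m["cy"])/m["fy"]*d,d],-1)
    return (c-t)@R
def rays(n,uv,z):
    m=cams.camera_model(n);R=np.array(m["R"]);t=np.array(m["t"])
    uv=np.asarray(uv,float)
    dd=np.c_[(uv[:,0]-m["cx"])/m["fx"],(uv[:,1]-m["cy"])/m["fy"],np.ones(len(uv))]@R
    C=-t@R
    return (C+dd*((z-C[2])/dd[:,2])[:,None])[:,:2]
def outline(n,mask,z):
    "pose of the tray outline (centre x,y; yaw deg; len,wid) from a mask's hull on plane z"
    cs,_=cv2.findContours(mask.astype(np.uint8),cv2.RETR_EXTERNAL,cv2.CHAIN_APPROX_NONE)
    c=max(cs,key=cv2.contourArea)[:,0]
    P=rays(n,c,z);o=P.mean(0)
    H=cv2.convexHull(((P-o)).astype(np.float32));M=cv2.moments(H)
    cx,cy=M["m10"]/M["m00"],M["m01"]/M["m00"]
    a=.5*np.arctan2(2*M["mu11"],M["mu20"]-M["mu02"]);e=np.array([np.cos(a),np.sin(a)])
    # two-way ambiguity: nose end is within 90 deg of +x
    if e[0]<0:e=-e
    q=(H[:,0]-[cx,cy])
    s=q@e; w=q@np.array([-e[1],e[0]])
    ctr=o+[cx,cy]+2.5*e
    return np.r_[ctr,np.degrees(np.arctan2(e[1],e[0])),np.ptp(s),np.ptp(w),s.max()+s.min()]
def comp(mask,seed):
    mask=cv2.morphologyEx(mask.astype(np.uint8),cv2.MORPH_CLOSE,np.ones((5,5)))
    k,l=cv2.connectedComponents(mask)
    x,y=[int(round(s/K)) for s in seed]
    v=l[y-4:y+5,x-4:x+5];v=v[v>0]
    return l==np.bincount(v).argmax()
E
python3 - <<'E'
from h import *
for n in("top","side"):
    f=np.load(f"pics/{n}0.npz");p,d=f["p"],f["d"];W=world(n,d)
    print(n,"bench z",np.round(np.percentile(W[(W[...,0]>300)&(W[...,0]<700)&(abs(W[...,1])<300)][:,2],[5,25,50]),1))
    for k,s in SEED[n].items():
        lo,z=dict(cover=(8,14),carrier=(9,18)).get(k,(40,48))
        try:
            m=comp((W[...,2]>lo)&(W[...,2]<z+(40 if k=='cover' else 8)),s)
            print(k,m.sum(),np.round(outline(n,m,z),1),np.round(np.percentile(W[m][:,2],[5,50,90,95]),1))
        except Exception as e: print(k,e)
b=cams and np.load("pics/top0.npz")["p"][170:260,130:280,::-1]
cv2.imwrite("pics/crop0.png",cv2.resize(b,(800,480),interpolation=cv2.INTER_NEAREST))
E
```

```text
top bench z [-4.5 -2.  -0.2]
blue float division by zero
yellow 296 [642.4 157.7 -39.  100.6  63.1   5.2] [21.3 43.3 48.9 49.9]
white float division by zero
cover 732 [ 644.9 -127.7   35.2  100.3   60.9    4.5] [ 9.6 14.1 38.9 41.3]
carrier 1194 [ 5.171e+02 -3.871e+02 -4.800e+00  1.227e+02  7.780e+01  1.000e-01] [ 3.6  7.9 16.7 19.3]
red float division by zero
side bench z [-5.7 -3.4 -1.6]
blue 188 [487.4  -3.9 -28.4 100.3  68.4   5.3] [37.  43.6 46.9 47.8]
yellow 162 [641.2 145.1 -42.  101.4  73.2   3.5] [35.6 43.  46.6 47.3]
white 146 [424.5 192.6 -16.5  96.3  69.5   4.1] [37.7 43.6 46.7 47.4]
cover 497 [ 645.1 -136.    37.8  106.3   62.1    5.4] [ 8.6 12.8 37.6 39.9]
carrier 772 [ 5.158e+02 -4.029e+02 -7.100e+00  1.181e+02  7.680e+01  4.000e-01] [ 4.   9.2 17.2 18.9]
red attempt to get argmax of an empty sequence
```

View pics/crop0.png

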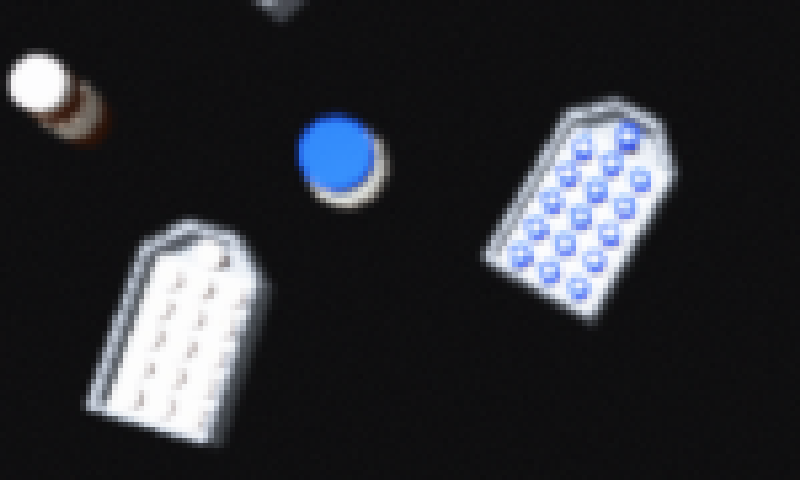

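Run:
```python
from h import *
for n in("top","side"):
    p=np.load(f"pics/{n}0.npz")["p"];hsv=cv2.cvtColor(p,cv2.COLOR_RGB2HSV);V=hsv[...,2]
    for k,s in SEED[n].items():
        for th in (90,120,150,180):
            if k=='carrier':
                m=V>th; m&=hsv[...,1]<70
                x,y=[int(q/K) for q in s]; mm=np.zeros_like(m);mm[y-30:y+31,x-30:x+31]=m[y-30:y+31,x-30:x+31]
                kk,l,st,_=cv2.connectedComponentsWithStats(mm.astype(np.uint8)); m=l==1+st[1:,4].argmax(); z=18
            else:
                m=comp(V>th,s); z=14 if k=='cover' else 48
            print(n,k,th,m.sum(),np.round(outline(n,m,z),1))
c=[]
for n,(x,y) in (("top",(605,313)),("side",(481,460))):
    p=np.load(f"pics/{n}0.npz")["p"][...,::-1];x=int(x/K);y=int(y/K)
    c.append(cv2.resize(p[y-32:y+32,x-32:x+32],(400,400),interpolation=cv2.INTER_NEAREST))
cv2.imwrite("pics/crop1.png",np.hstack(c))
```

```text
top blue 90 911 [488.6   6.  -29.1 104.2  64.4   4.8]
top blue 120 885 [488.5   6.  -28.7 103.1  63.6   5.5]
top blue 150 849 [488.8   6.2 -29.1 101.1  61.5   5.2]
top blue 180 812 [488.4   6.3 -29.2  99.4  60.6   5.1]
top yellow 90 853 [643.2 157.  -38.6 104.9  66.4   4.7]
top yellow 120 818 [643.5 157.2 -39.8 103.3  63.1   5.1]
top yellow 150 778 [643.7 157.7 -40.4 101.2  61.5   5.5]
top yellow 180 722 [643.5 157.2 -40.3  99.8  59.5   5. ]
top white 90 932 [425.1 203.7 -16.5 103.2  65.1   5. ]
top white 120 902 [425.3 204.2 -16.6 102.2  63.4   5.4]
top white 150 874 [425.  204.5 -15.7 101.3  61.9   5.3]
top white 180 836 [424.7 204.4 -16.4  98.9  60.5   4.8]
top cover 90 700 [ 646.  -128.6   35.2  105.    64.9    5.3]
top cover 120 674 [ 646.  -128.8   35.   103.5   64.1    5.4]
top cover 150 650 [ 645.7 -128.8   36.   102.4   63.3    5.6]
top cover 180 600 [ 645.9 -128.6   35.8  101.5   61.4    5.5]
top carrier 90 356 [ 512.7 -389.7   -6.5  112.3   64.5    3.8]
top carrier 120 356 [ 512.7 -389.7   -6.5  112.3   64.5    3.8]
top carrier 150 310 [ 512.8 -390.2   -6.5  112.    63.1  
[... 1047 characters left out ...]
   5.6]
side cover 120 419 [ 644.9 -136.1   36.   108.8   63.3    7.2]
side cover 150 391 [ 645.5 -135.6   35.9  107.7   63.1    6.8]
side cover 180 369 [ 645.2 -135.6   36.3  106.1   62.3    5.3]
side carrier 90 490 [ 511.4 -396.5   -5.9  114.1   70.9    4.9]
side carrier 120 477 [ 511.4 -396.7   -6.   114.    70.7    5. ]
side carrier 150 438 [ 512.8 -397.1   -6.5  112.1   68.6    4.2]
side carrier 180 214 [ 517.8 -395.5   -5.5  101.6   62.1    4.9]
side red 90 1033 [ 404.3 -222.2   11.4  121.2  117.3   -3.2]
side red 120 1007 [ 404.  -223.1   -0.8  113.5  107.3    1.7]
side red 150 637 [ 407.3 -209.5  -13.4  100.    62.4    5.1]
side red 180 611 [ 407.7 -209.4  -14.    99.    59.6    4.4]
```

View pics/crop1.png

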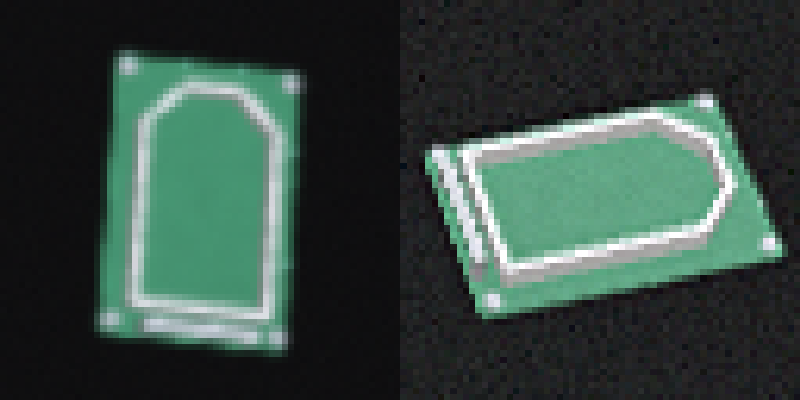

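The crops show the blue-capped grey tray at (580,210), the white-capped grey tray at (180,330), and the carrier rim clear of its bail at the bottom. A threshold of 180 gives the right outline sizes.

```bash
cat >> h.py <<'E'
def tool():
    s=read_state();q=s["tool_rot"]
    from scipy.spatial.transform import Rotation as Ro
    X=Ro.from_quat(q).as_matrix()
    return s,np.array(s["position"]),np.degrees(np.arctan2(X[1,0],X[0,0])),X
def plan(x,y,z,yaw):
    s,p,ps,X=tool()
    a=np.radians(yaw);d=np.array([x,y,z])-p
    tx=np.array([np.cos(a),np.sin(a),0]);ty=np.array([np.sin(a),-np.cos(a),0])
    tw=(ps-yaw+180)%360-180
    print("t %.1f pos %s yaw %.1f"%(s["clock"],p.round(1),ps),"open %.1f F %s"%(s["opening"],np.round(s["force"],1)),"tilt",np.round(np.degrees(np.arccos(-X[2,2])),2))
    print("twist tot %.4f (deg %.1f); after it x,y,z tot (units of 25mm):"%(tw/180,tw),np.round([d@tx/25,d@ty/25,-d[2]/25],3))
E
python3 - <<'E'
from h import *
plan(488.5,6.2,120,-29.1)
for nm,px,z in(("vialA",(458,300),94),("vialB",(215,290),94),("jar",(302,312),45),("beaker",(377,203),66)): print(nm,rays("top",np.array([px])/K,z).round())
E
```

```text
t 0.1 pos [253.2 625.2 225.7] yaw -22.1 open 87.7 F [ 0.6 -0.1 -0.4] tilt 0.08
twist tot 0.0392 (deg 7.0); after it x,y,z tot (units of 25mm): [20.266 17.059  4.229]
vialA [[ 520. -131.]]
vialB [[535. 265.]]
jar [[508. 129.]]
beaker [[694.   3.]]
```

play_rows(
  increments=[
    [[0,0,0,0.039],[0.85,0.7,0,0],[0.85,0.7,0,0],[0.85,0.7,0,0],[0.85,0.7,0,0],[0.85,0.7,0,0],[0.85,0.7,0,0],[0.85,0.7,0,0],[0.85,0.7,0,0],[0.85,0.7,0,0],[0.85,0.7,0,0],[0.85,0.7,0,0]],
  ],
  claw=-1,
)

```text
clock: 1.1
position: [364.3, 342.3, 226.3]
tool_rot: [0.968, -0.251, -0.0, 0.0]
force: [0.6, 0.5, 0.2]
opening: 87.7
gripper_force: 0.0
```

play_rows(
  increments=[
    [[0.85,0.7,0.2,0],[0.85,0.7,0.2,0],[0.85,0.7,0.2,0],[0.85,0.7,0.2,0],[0.85,0.7,0.2,0],[0.85,0.7,0.2,0],[0.85,0.7,0.2,0],[0.85,0.7,0.2,0],[0.85,0.7,0.2,0],[0.85,0.7,0.2,0],[0.85,0.7,0.2,0],[0.85,0.7,0.2,0]],
  ],
)

```text
clock: 2.1
position: [485.1, 34.9, 166.2]
tool_rot: [0.968, -0.251, -0.0, 0.0]
force: [0.6, -0.2, 0.3]
opening: 87.7
gripper_force: 0.0
```

Run:
```python
from h import *
plan(488.5,6.2,25,-29.1)
```

```text
t 2.1 pos [485.1  34.9 166.2] yaw -29.1 open 87.7 F [ 0.6 -0.2  0.3] tilt 0.02
twist tot 0.0002 (deg 0.0); after it x,y,z tot (units of 25mm): [0.679 0.938 5.648]
```

play_rows(
  increments=[
    [[0.3,0.35,0,0],[0.3,0.35,0,0],[0.1,0.24,0,0],[0,0,0.8,0],[0,0,0.8,0],[0,0,0.8,0],[0,0,0.8,0],[0,0,0.8,0],[0,0,0.8,0],[0,0,0.4,0],[0,0,0.35,0],[0,0,0,0]],
  ],
)

```text
clock: 3.1
position: [488.0, 7.5, 26.6]
tool_rot: [0.968, -0.251, -0.001, 0.001]
force: [-0.6, 0.3, 0.4]
opening: 87.7
gripper_force: 0.0
```

play_rows(
  increments=[
    [[0,0,0,0],[0,0,0,0],[0,0,0,0],[0,0,0,0],[0,0,0,0],[0,0,0,0]],
  ],
  claw=1,
)

```text
clock: 3.6
position: [489.2, 7.4, 28.4]
tool_rot: [0.968, -0.251, 0.0, -0.0]
force: [-1.6, 1.1, 4.9]
opening: 59.9
gripper_force: 30.0
```

play_rows(
  increments=[
    [[0,0,-0.4,0],[0,0,-0.8,0],[0,0,-0.9,0],[0,0,-0.9,0],[0,0,-0.9,-0.02],[0,0,-0.9,-0.03],[0,0,-0.5,-0.03],[0,0,0,-0.03],[0,0,0,-0.0205],[0,0,0,0]],
  ],
)

```text
clock: 4.43
position: [488.7, 7.3, 160.5]
tool_rot: [0.999, -0.047, 0.0, -0.0]
force: [0.6, -0.7, -2.7]
opening: 59.8
gripper_force: 30.0
```

Run:
```python
from h import *
plan(517.2,-390.9,80,-5.6)
for n in("top","side"):
    p,d=cams.read_camera(n);cv2.imwrite(f"pics/{n}1.png",p[:,:,::-1])
a=cv2.imread("pics/top1.png");b=cv2.imread("pics/side1.png")
cv2.imwrite("pics/m1.png",np.hstack([cv2.resize(a[100:300,150:450],(400,300)),cv2.resize(b[80:280,130:430],(400,300))]))
```

```text
t 4.4 pos [488.7   7.3 160.5] yaw -5.4 open 59.8 F [ 0.6 -0.7 -2.7] tilt 0.04
twist tot 0.0010 (deg 0.2); after it x,y,z tot (units of 25mm): [ 2.689 15.741  3.221]
```

View pics/m1.png

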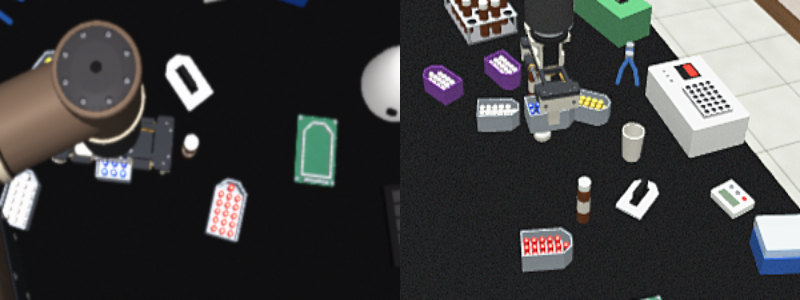

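The combined view shows the blue tray held level in the gripper: left panel (115,170), right panel (555,108). I'm carrying it to the carrier.

play_rows(
  increments=[
    [[0.1,0.6,0,0.001],[0.15,0.9,0,0],[0.15,0.9,0,0],[0.15,0.9,0,0],[0.15,0.9,0,0],[0.15,0.9,0,0],[0.15,0.9,0,0],[0.15,0.9,0,0],[0.15,0.9,0,0],[0.15,0.9,0,0],[0.15,0.9,0,0],[0.15,0.9,0,0]],
  ],
)

```text
clock: 5.53
position: [505.8, -259.4, 159.8]
tool_rot: [0.999, -0.052, -0.0, -0.0]
force: [0.0, 0.4, -1.4]
opening: 59.6
gripper_force: 30.0
```

play_rows(
  increments=[
    [[0.15,0.9,0,0],[0.15,0.9,0,0],[0.15,0.9,0.2,0],[0.15,0.9,0.5,0],[0.15,0.9,0.8,0],[0.1,0.5,0.8,0],[0.1,0.2,0.5,0],[0,0,0,0],[0,0,0,0]],
  ],
)

```text
clock: 6.28
position: [516.1, -389.7, 89.3]
tool_rot: [0.999, -0.051, -0.001, -0.0]
force: [-0.6, 0.5, -1.3]
opening: 59.8
gripper_force: 30.0
```

Run:
```python
from h import *
plan(517.2,-390.9,38,-5.6)
for n in("top","side"):
    p,d=cams.read_camera(n);cv2.imwrite(f"pics/{n}2.png",p[:,:,::-1])
a=cv2.imread("pics/top2.png");b=cv2.imread("pics/side2.png")
cv2.imwrite("pics/m2.png",np.hstack([cv2.resize(a[150:250,330:430],(400,400)),cv2.resize(b[220:320,250:350],(400,400))]))
```

```text
t 6.3 pos [ 516.1 -389.7   89.3] yaw -5.8 open 59.8 F [-0.6  0.5 -1.3] tilt 0.15
twist tot -0.0013 (deg -0.2); after it x,y,z tot (units of 25mm): [0.048 0.045 2.053]
```

View pics/m2.png

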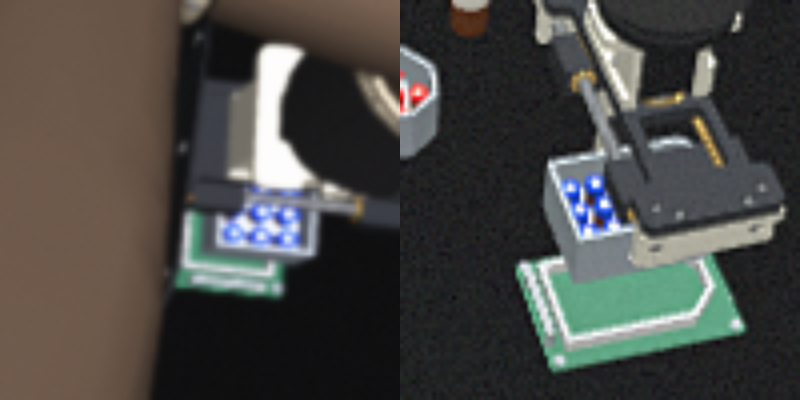

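play_rows(
  increments=[
    [[0.04,0.04,0.3,0],[0,0,0.5,0],[0,0,0.5,0],[0,0,0.3,0],[0,0,0,0],[0,0,0.08,0],[0,0,0.08,0],[0,0,0.08,0],[0,0,0,0]],
  ],
)

```text
clock: 7.13
position: [517.6, -391.2, 44.4]
tool_rot: [0.999, -0.05, 0.0, 0.0]
force: [0.8, 0.0, -1.0]
opening: 59.5
gripper_force: 30.0
```

Run:
```python
from h import *
for i in range(3):
    cams.read_camera("side"); plan(517.2,-390.9,38,-5.6)
```

```text
t 7.2 pos [ 517.7 -391.1   44.5] yaw -5.8 open 59.9 F [ 0.2 -0.8 -1.5] tilt 0.02
twist tot -0.0009 (deg -0.2); after it x,y,z tot (units of 25mm): [-0.021 -0.008  0.259]
t 7.2 pos [ 517.8 -391.1   44.6] yaw -5.8 open 59.7 F [-0.5  0.5 -2.7] tilt 0.02
twist tot -0.0009 (deg -0.2); after it x,y,z tot (units of 25mm): [-0.023 -0.008  0.262]
t 7.3 pos [ 517.8 -391.2   44.6] yaw -5.8 open 59.7 F [-0.   0.1 -1.7] tilt 0.02
twist tot -0.0009 (deg -0.2); after it x,y,z tot (units of 25mm): [-0.023 -0.009  0.263]
```

play_rows(
  increments=[
    [[0,0,0.07,0],[0,0,0.07,0],[0,0,0.05,0],[0,0,0,0]],
  ],
)

```text
clock: 7.62
position: [517.3, -391.1, 39.1]
tool_rot: [0.999, -0.05, -0.0, -0.0]
force: [-1.4, -2.1, -2.3]
opening: 59.4
gripper_force: 30.0
```

play_rows(
  increments=[
    [[0,0,0.04,0],[0,0,0.04,0],[0,0,0,0],[0,0,0,0]],
  ],
)

```text
clock: 7.95
position: [517.3, -391.2, 38.5]
tool_rot: [0.999, -0.05, -0.0, 0.0]
force: [-4.8, 0.7, 6.3]
opening: 60.1
gripper_force: 30.0
```

play_rows(
  increments=[
    [[0,0,0,0],[0,0,0,0],[0,0,0,0],[0,0,0,0],[0,0,-0.4,0],[0,0,-0.9,0],[0,0,-0.9,0],[0,0,-0.9,0],[0,0,-0.9,0],[0,0,-0.9,0],[0,0,0,0]],
  ],
  claw=-1,
)

```text
clock: 8.87
position: [520.1, -392.5, 166.3]
tool_rot: [0.999, -0.05, 0.004, 0.002]
force: [1.2, -0.0, 1.3]
opening: 87.5
gripper_force: 0.0
```

Run:
```python
from h import *
plan(643.5,157.3,140,-40.2)
```

```text
t 8.9 pos [ 520.1 -392.5  166.3] yaw -5.7 open 87.5 F [ 1.2 -0.   1.3] tilt 0.48
twist tot 0.1916 (deg 34.5); after it x,y,z tot (units of 25mm): [-10.425 -19.985   1.053]
```

play_rows(
  increments=[
    [[0,0,0,0.035],[0,0,0,0.035],[0,0,0,0.035],[0,0,0,0.035],[0,0,0,0.035],[0,0,0,0.0166],[-0.4,-0.75,0,0],[-0.5,-0.95,0,0],[-0.5,-0.95,0,0],[-0.5,-0.95,0,0],[-0.5,-0.95,0,0],[-0.5,-0.95,0,0]],
  ],
)

```text
clock: 9.87
position: [551.4, -238.1, 160.7]
tool_rot: [0.939, -0.344, 0.0, -0.0]
force: [-0.4, 0.2, 1.0]
opening: 87.6
gripper_force: 0.0
```

play_rows(
  increments=[
    [[-0.5,-0.95,0,0],[-0.5,-0.95,0,0],[-0.5,-0.95,0,0],[-0.5,-0.95,0,0],[-0.5,-0.95,0,0],[-0.5,-0.95,0,0],[-0.5,-0.95,0,0],[-0.5,-0.95,0,0],[-0.5,-0.95,0,0],[-0.5,-0.95,0,0],[-0.5,-0.95,0,0],[-0.5,-0.95,0,0]],
  ],
)

```text
clock: 10.87
position: [621.0, 76.6, 160.8]
tool_rot: [0.939, -0.344, 0.0, -0.0]
force: [0.5, -0.7, 0.5]
opening: 87.5
gripper_force: 0.0
```

play_rows(
  increments=[
    [[-0.5,-0.95,0,0],[-0.5,-0.95,0,0],[-0.4,-0.7,0,0],[0,0,0,0]],
  ],
)

```text
clock: 11.2
position: [636.8, 150.9, 160.2]
tool_rot: [0.939, -0.343, 0.0, -0.0]
force: [0.0, -0.8, 0.6]
opening: 87.5
gripper_force: 0.0
```

Run:
```python
from h import *
for n in("top","side"):
    p,d=cams.read_camera(n);cv2.imwrite(f"pics/{n}3.png",p[:,:,::-1])
    V=p.max(2)
    for k in ("carrier","white","red"):
        x,y=SEED[n][k]
        if k=="carrier": y-= 25 if n=="side" else 0
        for th in (165,180):
            try:print(n,k,np.round(outline(n,comp(V>th,(x,y)),58 if k=="carrier" else 48),1))
            except Exception as e: print(n,k,e)
a=cv2.imread("pics/top3.png");b=cv2.imread("pics/side3.png")
cv2.imwrite("pics/m3.png",np.hstack([cv2.resize(a[150:250,330:430],(400,400)),cv2.resize(b[220:320,250:350],(400,400))]))
plan(643.5,157.3,27,-40.2)
```

```text
top carrier [ 507.9 -384.4  -14.2  122.6   73.2    5.7]
top carrier [ 507.8 -384.1  -14.8  122.4   71.3    5. ]
top white [424.9 204.6 -16.5 100.3  60.9   5.3]
top white [424.7 204.5 -16.4  98.9  60.5   4.8]
top red [ 406.9 -203.4  -15.   100.8   60.8    5.1]
top red [ 406.8 -202.9  -15.    99.7   59.7    4.9]
side carrier [ 505.7 -415.7    8.5  141.9  120.1   -2.1]
side carrier [ 501.  -405.5   17.5  147.2   88.    -1. ]
side white [425.9 196.7 -17.4  96.9  59.9   3.1]
side white [425.4 196.6 -18.6  97.7  59.    3.6]
side red [ 407.7 -209.   -14.5   99.3   60.5    5.1]
side red [ 407.7 -209.4  -14.    99.    59.6    4.4]
t 11.3 pos [635.9 148.1 160. ] yaw -40.2 open 87.3 F [ 0.5 -0.1  0.7] tilt 0.02
twist tot 0.0002 (deg 0.0); after it x,y,z tot (units of 25mm): [-5.000e-03 -4.760e-01  5.321e+00]
```

View pics/m3.png

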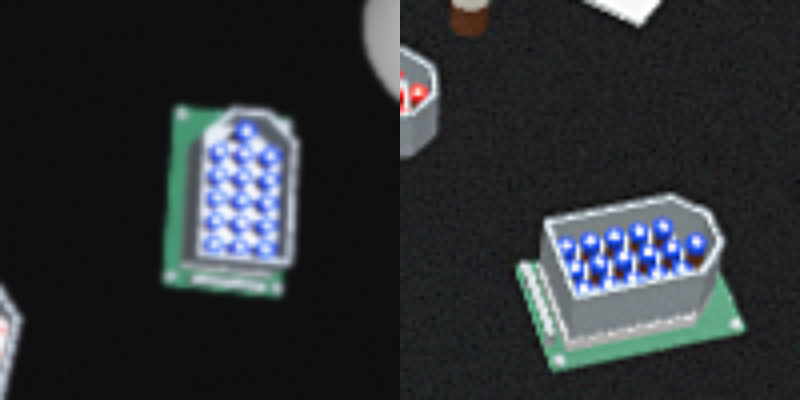

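The blue tray sits level in the carrier in both panels: left (245,190), right (635,260). Next is yellow.

play_rows(
  increments=[
    [[0,-0.3,0,0],[0,-0.18,0,0],[0,0,0.8,0],[0,0,0.8,0],[0,0,0.8,0],[0,0,0.8,0],[0,0,0.8,0],[0,0,0.7,0],[0,0,0.4,0],[0,0,0.2,0],[0,0,0,0],[0,0,0,0]],
  ],
)

```text
clock: 12.3
position: [644.4, 156.5, 28.2]
tool_rot: [0.939, -0.344, 0.0, -0.0]
force: [0.0, 0.8, 0.7]
opening: 87.9
gripper_force: 0.0
```

play_rows(
  increments=[
    [[0,0,0,0],[0,0,0,0],[0,0,0,0],[0,0,0,0],[0,0,0,0],[0,0,0,0]],
  ],
  claw=1,
)

```text
clock: 12.8
position: [644.1, 156.8, 28.1]
tool_rot: [0.939, -0.344, 0.0, -0.0]
force: [-0.4, 0.3, 3.2]
opening: 60.0
gripper_force: 30.0
```

```bash
cat >> h.py <<'E'
def stack(z):
    "pose of the rim at height z over the carrier, per camera"
    for n in("top","side"):
        p,d=cams.read_camera(n);W=world(n,d)
        x,y=[int(q/K) for q in SEED[n]["carrier"]]
        k=cv2.dilate(((W[...,2]>z-14)&(np.hypot(W[...,0]-517,W[...,1]+391)<95)).astype(np.uint8),np.ones((3,3)))
        m=(p.max(2)>170)&(k>0)&(cv2.cvtColor(p,cv2.COLOR_RGB2HSV)[...,1]<90)
        m=cv2.morphologyEx(m.astype(np.uint8),cv2.MORPH_CLOSE,np.ones((5,5)))
        kk,l,st,_=cv2.connectedComponentsWithStats(m);m=l==1+st[1:,4].argmax()
        print(n,np.round(outline(n,m,z),1))
E
python3 - <<'E'
from h import *
plan(643.5,157.3,27,-40.2); stack(58); plan(643.5,157.3,27,-40.2)
E
```

```text
t 12.8 pos [644.1 156.8  28.1] yaw -40.2 open 60.0 F [-0.4  0.3  3.2] tilt 0.06
twist tot -0.0002 (deg -0.0); after it x,y,z tot (units of 25mm): [-0.033  0.001  0.044]
top [ 518.7 -389.2   -6.4   99.6   60.6    3.2]
side [ 518.8 -395.3   -5.7  101.1   60.     5.1]
t 12.9 pos [644.2 156.8  28.1] yaw -40.2 open 59.8 F [-0.5  0.   3.5] tilt 0.05
twist tot -0.0002 (deg -0.0); after it x,y,z tot (units of 25mm): [-0.033  0.002  0.044]
```

play_rows(
  increments=[
    [[0,0,-0.4,0],[0,0,-0.8,0],[0,0,-0.9,0],[0,0,-0.9,0],[0,0,-0.9,-0.016],[0,0,-0.9,-0.035],[0,0,-0.5,-0.035],[0,0,0,-0.035],[0,0,0,-0.035],[0,0,0,-0.035],[0,0,0,0],[0,0,0,0]],
  ],
)

```text
clock: 13.9
position: [643.4, 156.4, 160.1]
tool_rot: [0.999, -0.053, -0.0, 0.0]
force: [0.9, 0.4, -2.0]
opening: 59.7
gripper_force: 30.0
```

Run:
```python
from h import *
plan(518.3,-391,90,-5.8)
```

```text
t 13.9 pos [643.4 156.4 160.1] yaw -6.1 open 59.7 F [ 0.9  0.4 -2. ] tilt 0.04
twist tot -0.0015 (deg -0.3); after it x,y,z tot (units of 25mm): [-2.766 22.289  2.802]
```

play_rows(
  increments=[
    [[-0.1,0.6,0,-0.0015],[-0.12,0.95,0,0],[-0.12,0.95,0,0],[-0.12,0.95,0,0],[-0.12,0.95,0,0],[-0.12,0.95,0,0],[-0.12,0.95,0,0],[-0.12,0.95,0,0],[-0.12,0.95,0,0],[-0.12,0.95,0,0],[-0.12,0.95,0,0],[-0.12,0.95,0,0]],
  ],
)

```text
clock: 14.9
position: [580.6, -116.4, 160.1]
tool_rot: [0.999, -0.051, -0.0, 0.0]
force: [-0.3, 0.4, -1.7]
opening: 59.8
gripper_force: 30.0
```

play_rows(
  increments=[
    [[-0.12,0.95,0,0],[-0.12,0.95,0,0],[-0.12,0.95,0,0],[-0.12,0.95,0,0],[-0.12,0.95,0,0],[-0.12,0.95,0,0],[-0.12,0.95,0,0],[-0.12,0.95,0.2,0],[-0.12,0.95,0.5,0],[-0.12,0.95,0.6,0],[-0.1,0.8,0.6,0],[-0.05,0.5,0.4,0]],
  ],
)

```text
clock: 15.9
position: [519.7, -382.0, 101.0]
tool_rot: [0.999, -0.051, -0.001, -0.0]
force: [-0.2, -0.4, -2.6]
opening: 59.5
gripper_force: 30.0
```

play_rows(
  increments=[
    [[0,0,0.1,0],[0,0,0,0],[0,0,0,0]],
  ],
)

```text
clock: 16.15
position: [521.6, -380.1, 100.3]
tool_rot: [0.999, -0.049, -0.0, 0.0]
force: [-0.1, 0.1, -1.6]
opening: 59.4
gripper_force: 30.0
```

Run:
```python
from h import *
plan(518.3,-391,80,-5.8)
p,d=cams.read_camera("side")
plan(518.3,-391,80,-5.8)
cv2.imwrite("pics/m4.png",cv2.resize(p[200:320,240:360,::-1],(600,600)))
```

```text
t 16.1 pos [ 521.6 -380.1  100.3] yaw -5.7 open 59.4 F [-0.1  0.1 -1.6] tilt 0.01
twist tot 0.0008 (deg 0.1); after it x,y,z tot (units of 25mm): [-0.088  0.447  0.812]
t 16.2 pos [ 522.1 -379.9  100.8] yaw -5.6 open 59.5 F [ 1.1  0.3 -2.4] tilt 0.05
twist tot 0.0011 (deg 0.2); after it x,y,z tot (units of 25mm): [-0.105  0.455  0.831]
```

View pics/m4.png

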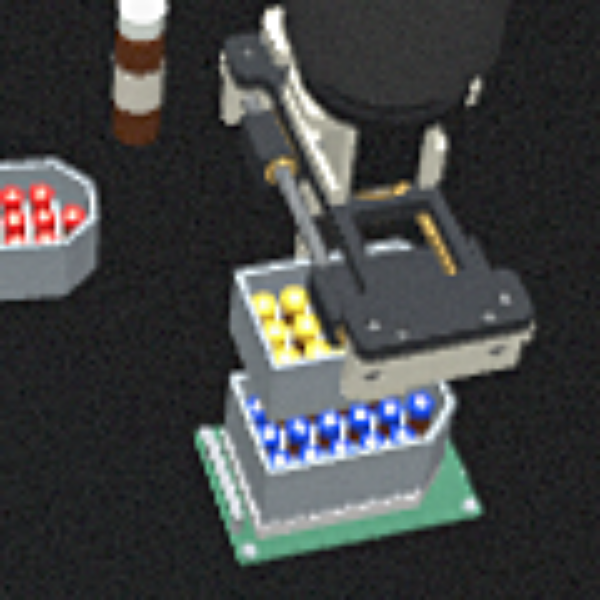

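Yellow hangs level over the blue tray (yellow at (290,330), blue rim at (340,430)), noses matching. It is still about 11 mm off in y.

play_rows(
  increments=[
    [[-0.1,0.25,0,0],[0,0.2,0,0],[0,0,0.2,0],[0,0,0.2,0],[0,0,0,0],[0,0,0,0]],
  ],
)

```text
clock: 16.7
position: [517.6, -391.0, 89.4]
tool_rot: [0.999, -0.049, -0.001, -0.0]
force: [-0.4, 1.1, -2.6]
opening: 59.6
gripper_force: 30.0
```

Run:
```python
from h import *
for i in range(3):
  plan(518.3,-391,80,-5.8); cams.read_camera("side")
```

```text
t 16.7 pos [ 517.6 -391.    89.4] yaw -5.6 open 59.6 F [-0.4  1.1 -2.6] tilt 0.07
twist tot 0.0011 (deg 0.2); after it x,y,z tot (units of 25mm): [ 0.028 -0.002  0.377]
t 16.8 pos [ 517.9 -391.1   89.8] yaw -5.6 open 59.8 F [-0.2 -0.3 -1.9] tilt 0.03
twist tot 0.0012 (deg 0.2); after it x,y,z tot (units of 25mm): [ 0.017 -0.007  0.391]
t 16.8 pos [ 518.  -391.2   89.9] yaw -5.6 open 59.8 F [-0.6 -0.3 -2.1] tilt 0.02
twist tot 0.0012 (deg 0.2); after it x,y,z tot (units of 25mm): [ 0.012 -0.009  0.398]
```

play_rows(
  increments=[
    [[0,0,0.1,0.0012],[0,0,0.1,0],[0,0,0.05,0],[0,0,0,0],[0,0,0,0]],
  ],
)

```text
clock: 17.27
position: [517.9, -391.2, 83.7]
tool_rot: [0.999, -0.051, -0.0, -0.0]
force: [-0.8, -0.3, -1.8]
opening: 59.9
gripper_force: 30.0
```

play_rows(
  increments=[
    [[0,0,0.06,0],[0,0,0.06,0],[0,0,0,0],[0,0,0,0]],
  ],
)

```text
clock: 17.6
position: [517.9, -391.3, 80.7]
tool_rot: [0.999, -0.051, -0.0, -0.0]
force: [0.1, -0.3, -1.7]
opening: 60.0
gripper_force: 30.0
```

Inside the rim with no contact; going on down.

play_rows(
  increments=[
    [[0,0,0.06,0],[0,0,0.04,0],[0,0,0,0],[0,0,0,0]],
  ],
)

```text
clock: 17.93
position: [517.9, -391.2, 78.2]
tool_rot: [0.999, -0.051, -0.0, -0.0]
force: [-0.6, -0.2, -1.2]
opening: 59.9
gripper_force: 30.0
```

play_rows(
  increments=[
    [[0,0,0.02,0],[0,0,0.02,0],[0,0,0,0],[0,0,0,0]],
  ],
)

```text
clock: 18.27
position: [518.0, -391.3, 78.1]
tool_rot: [0.999, -0.051, 0.0, 0.0]
force: [-2.3, 0.8, 5.4]
opening: 59.8
gripper_force: 30.0
```

play_rows(
  increments=[
    [[0,0,0,0],[0,0,0,0],[0,0,0,0],[0,0,0,0],[0,0,-0.4,0],[0,0,-0.9,0],[0,0,-0.9,0],[0,0,-0.9,0],[0,0,-0.5,0],[0,0,0,0],[0,0,0,0]],
  ],
  claw=-1,
)

```text
clock: 19.18
position: [518.4, -391.5, 168.7]
tool_rot: [0.999, -0.051, 0.001, 0.0]
force: [0.6, -0.3, -0.6]
opening: 88.0
gripper_force: 0.0
```

Run:
```python
from h import *
plan(424.8,204.5,140,-16.4)
```

```text
t 19.2 pos [ 518.4 -391.5  168.7] yaw -5.8 open 88.0 F [ 0.6 -0.3 -0.6] tilt 0.14
twist tot 0.0588 (deg 10.6); after it x,y,z tot (units of 25mm): [-10.323 -21.811   1.15 ]
```

play_rows(
  increments=[
    [[0,0,0,0.0294],[0,0,0,0.0294],[-0.3,-0.6,0,0],[-0.45,-0.95,0,0],[-0.45,-0.95,0,0],[-0.45,-0.95,0,0],[-0.45,-0.95,0,0],[-0.45,-0.95,0,0],[-0.45,-0.95,0,0],[-0.45,-0.95,0,0],[-0.45,-0.95,0,0],[-0.45,-0.95,0,0]],
  ],
)

```text
clock: 20.18
position: [477.2, -140.0, 166.5]
tool_rot: [0.99, -0.143, -0.001, 0.0]
force: [0.6, -0.0, 0.1]
opening: 87.3
gripper_force: 0.0
```

play_rows(
  increments=[
    [[-0.45,-0.95,0,0],[-0.45,-0.95,0,0],[-0.45,-0.95,0,0],[-0.45,-0.95,0,0],[-0.45,-0.95,0,0],[-0.45,-0.95,0,0],[-0.45,-0.95,0,0],[-0.45,-0.95,0,0],[-0.45,-0.95,0,0],[-0.45,-0.95,0,0],[-0.45,-0.95,0,0],[-0.45,-0.95,0,0]],
  ],
)

```text
clock: 21.18
position: [428.2, 171.3, 166.7]
tool_rot: [0.99, -0.143, -0.0, 0.0]
force: [1.1, -0.0, -0.6]
opening: 87.7
gripper_force: 0.0
```

play_rows(
  increments=[
    [[-0.4,-0.6,0,0],[-0.1,-0.2,0,0],[0,0,0,0],[0,0,0,0]],
  ],
)

```text
clock: 21.52
position: [422.4, 192.6, 166.7]
tool_rot: [0.99, -0.142, -0.0, 0.001]
force: [-0.2, 0.3, 0.0]
opening: 87.6
gripper_force: 0.0
```

Run:
```python
from h import *
plan(424.8,204.5,27,-16.4); stack(98); plan(424.8,204.5,27,-16.4)
```

```text
t 21.5 pos [422.4 192.6 166.7] yaw -16.4 open 87.6 F [-0.2  0.3  0. ] tilt 0.08
twist tot 0.0002 (deg 0.0); after it x,y,z tot (units of 25mm): [-0.041 -0.483  5.59 ]
top [ 518.2 -389.3   -4.8   99.6   59.6    4.4]
side [ 518.2 -394.9   -6.1  100.2   60.6    4.9]
t 21.6 pos [422.7 192.2 167. ] yaw -16.4 open 87.8 F [-0.3  0.6  0. ] tilt 0.05
twist tot -0.0002 (deg -0.0); after it x,y,z tot (units of 25mm): [-0.058 -0.498  5.6  ]
```

play_rows(
  increments=[
    [[-0.05,-0.3,0,0],[0,-0.19,0,0],[0,0,0.8,0],[0,0,0.8,0],[0,0,0.8,0],[0,0,0.8,0],[0,0,0.8,0],[0,0,0.8,0],[0,0,0.5,0],[0,0,0.25,0],[0,0,0,0],[0,0,0,0]],
  ],
)

```text
clock: 22.62
position: [425.4, 205.4, 28.7]
tool_rot: [0.99, -0.143, 0.0, 0.0]
force: [0.1, 0.0, 0.5]
opening: 87.9
gripper_force: 0.0
```

play_rows(
  increments=[
    [[0,0,0,0],[0,0,0,0],[0,0,0,0],[0,0,0,0],[0,0,0,0],[0,0,0,0]],
  ],
  claw=1,
)

```text
clock: 23.12
position: [425.1, 205.2, 29.0]
tool_rot: [0.99, -0.143, 0.0, -0.0]
force: [-0.6, -1.1, 3.9]
opening: 59.9
gripper_force: 30.0
```

Run:
```python
from h import *
plan(424.8,204.5,27,-16.4)
```

```text
t 23.1 pos [425.1 205.2  29. ] yaw -16.4 open 59.9 F [-0.6 -1.1  3.9] tilt 0.02
twist tot 0.0000 (deg 0.0); after it x,y,z tot (units of 25mm): [-0.004  0.032  0.078]
```

play_rows(
  increments=[
    [[0,0,-0.4,0],[0,0,-0.8,0],[0,0,-0.9,0],[0,0,-0.9,0],[0,0,-0.9,-0.0295],[0,0,-0.9,-0.0294],[0,0,-0.7,0],[0,0,0,0],[0,0,0,0]],
  ],
)

```text
clock: 23.87
position: [425.1, 205.5, 166.5]
tool_rot: [0.999, -0.051, 0.0, -0.001]
force: [-0.5, 0.0, -2.1]
opening: 59.7
gripper_force: 30.0
```

Run:
```python
from h import *
plan(517.5,-391.2,140,-5.8)
```

```text
t 23.9 pos [425.1 205.5 166.5] yaw -5.8 open 59.7 F [-0.5  0.  -2.1] tilt 0.11
twist tot -0.0002 (deg -0.0); after it x,y,z tot (units of 25mm): [ 6.09  23.372  1.061]
```

play_rows(
  increments=[
    [[0.2,0.6,0,0],[0.25,0.95,0,0],[0.25,0.95,0,0],[0.25,0.95,0,0],[0.25,0.95,0,0],[0.25,0.95,0,0],[0.25,0.95,0,0],[0.25,0.95,0,0],[0.25,0.95,0,0],[0.25,0.95,0,0],[0.25,0.95,0,0],[0.25,0.95,0,0]],
  ],
)

```text
clock: 24.87
position: [469.5, -78.4, 164.4]
tool_rot: [0.999, -0.051, -0.001, 0.0]
force: [-0.1, 0.6, -1.3]
opening: 59.9
gripper_force: 30.0
```

play_rows(
  increments=[
    [[0.25,0.95,0,0],[0.25,0.95,0,0],[0.25,0.95,0,0],[0.25,0.95,0,0],[0.25,0.95,0,0],[0.25,0.95,0,0],[0.25,0.95,0,0],[0.25,0.95,0,0],[0.25,0.95,0,0],[0.25,0.95,0,0],[0.25,0.95,0,0],[0.25,0.95,0,0]],
  ],
)

```text
clock: 25.87
position: [515.5, -369.0, 163.7]
tool_rot: [0.999, -0.051, -0.002, -0.001]
force: [0.7, 0.6, -2.2]
opening: 59.6
gripper_force: 30.0
```

play_rows(
  increments=[
    [[0.1,0.6,0,0],[0,0.3,0.3,0],[0,0,0.4,0],[0,0,0.3,0],[0,0,0,0],[0,0,0,0]],
  ],
)

```text
clock: 26.37
position: [516.1, -389.6, 140.1]
tool_rot: [0.999, -0.05, -0.001, -0.0]
force: [-0.7, -0.1, -0.7]
opening: 59.8
gripper_force: 30.0
```

Run:
```python
from h import *
plan(517.5,-391.2,119,-5.8)
p,d=cams.read_camera("side")
cams.read_camera("side");plan(517.5,-391.2,119,-5.8)
cv2.imwrite("pics/m5.png",cv2.resize(p[200:320,240:360,::-1],(600,600)))
```

```text
t 26.4 pos [ 516.1 -389.6  140.1] yaw -5.7 open 59.8 F [-0.7 -0.1 -0.7] tilt 0.12
twist tot 0.0003 (deg 0.1); after it x,y,z tot (units of 25mm): [0.063 0.056 0.843]
t 26.5 pos [ 516.9 -390.1  141.5] yaw -5.7 open 59.7 F [ 1.2  1.6 -2.4] tilt 0.03
twist tot 0.0004 (deg 0.1); after it x,y,z tot (units of 25mm): [0.027 0.04  0.898]
```

View pics/m5.png

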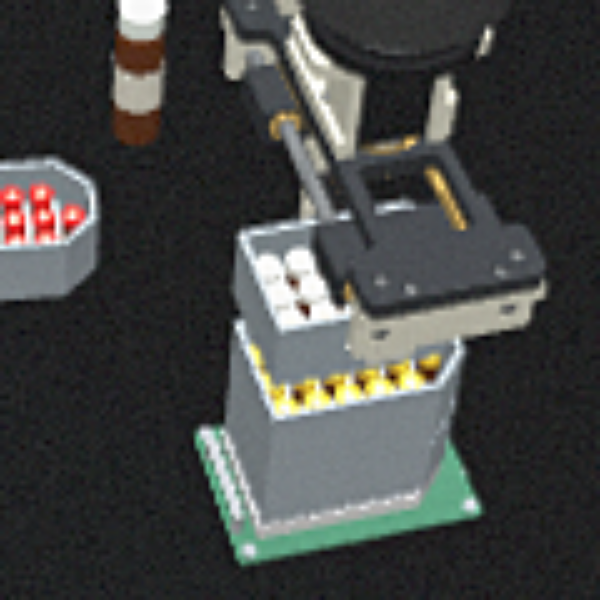

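The white tray hangs level over the yellow one (white caps at (290,280), yellow rim at (350,390)). Nudging, then lowering.

play_rows(
  increments=[
    [[0.02,0.04,0.2,0],[0,0,0.2,0],[0,0,0.1,0],[0,0,0,0],[0,0,0,0],[0,0,0,0]],
  ],
)

```text
clock: 26.97
position: [517.1, -392.0, 128.6]
tool_rot: [0.999, -0.051, 0.0, 0.0]
force: [0.2, -0.3, -1.8]
opening: 60.0
gripper_force: 30.0
```

play_rows(
  increments=[
    [[0,0,0.06,0],[0,0,0.06,0],[0,0,0.06,0],[0,0,0,0],[0,0,0,0]],
  ],
)

```text
clock: 27.38
position: [516.9, -391.9, 123.9]
tool_rot: [0.999, -0.051, -0.0, -0.0]
force: [-0.2, 1.1, -2.6]
opening: 59.7
gripper_force: 30.0
```

play_rows(
  increments=[
    [[0.02,-0.02,0.06,0],[0,0,0.06,0],[0,0,0.04,0],[0,0,0,0],[0,0,0,0]],
  ],
)

```text
clock: 27.8
position: [517.5, -391.4, 119.9]
tool_rot: [0.999, -0.051, -0.0, -0.0]
force: [0.9, 0.1, -2.4]
opening: 59.7
gripper_force: 30.0
```

play_rows(
  increments=[
    [[0,0,0.03,0],[0,0,0.02,0],[0,0,0,0],[0,0,0,0]],
  ],
)

```text
clock: 28.13
position: [517.6, -391.5, 119.0]
tool_rot: [0.999, -0.051, 0.0, 0.0]
force: [-0.8, 0.8, 0.1]
opening: 59.8
gripper_force: 30.0
```

play_rows(
  increments=[
    [[0,0,0.02,0],[0,0,0,0]],
  ],
)

```text
clock: 28.3
position: [517.6, -391.5, 119.0]
tool_rot: [0.999, -0.05, 0.0, 0.0]
force: [-0.2, 1.5, 4.2]
opening: 59.9
gripper_force: 30.0
```

play_rows(
  increments=[
    [[0,0,0,0],[0,0,0,0],[0,0,0,0],[0,0,0,0],[0,0,-0.4,0],[0,0,-0.9,0],[0,0,-0.9,0],[0,0,-0.4,0],[0,0,0,0],[0,0,0,0]],
  ],
  claw=-1,
)

```text
clock: 29.13
position: [517.8, -391.5, 184.1]
tool_rot: [0.999, -0.051, 0.001, 0.0]
force: [0.2, 0.1, -1.0]
opening: 87.6
gripper_force: 0.0
```

Run:
```python
from h import *
plan(645.8,-128.7,140,35.6)
```

```text
t 29.1 pos [ 517.8 -391.5  184.1] yaw -5.8 open 87.6 F [ 0.2  0.1 -1. ] tilt 0.1
twist tot -0.2300 (deg -41.4); after it x,y,z tot (units of 25mm): [10.282 -5.565  1.765]
```

play_rows(
  increments=[
    [[0,0,0,-0.033],[0,0,0,-0.033],[0,0,0,-0.033],[0,0,0,-0.033],[0,0,0,-0.033],[0,0,0,-0.033],[0,0,0,-0.032],[0.6,-0.3,0,0],[0.9,-0.5,0,0],[0.9,-0.5,0,0],[0.9,-0.5,0,0],[0.9,-0.5,0,0]],
  ],
)

```text
clock: 30.13
position: [569.0, -282.3, 181.9]
tool_rot: [0.952, 0.305, -0.001, -0.001]
force: [0.4, 0.6, -0.0]
opening: 87.3
gripper_force: 0.0
```

play_rows(
  increments=[
    [[0.9,-0.5,0,0],[0.9,-0.5,0,0],[0.9,-0.5,0,0],[0.9,-0.5,0.3,0],[0.9,-0.4,0.5,0],[0.9,-0.3,0.5,0],[0.5,-0.2,0.4,0],[0,0,0,0],[0,0,0,0]],
  ],
)

```text
clock: 30.88
position: [646.4, -138.3, 138.9]
tool_rot: [0.952, 0.306, -0.002, -0.0]
force: [-0.3, -0.4, 0.0]
opening: 87.8
gripper_force: 0.0
```

Run:
```python
from h import *
plan(645.8,-128.7,20,35.6); stack(138); plan(645.8,-128.7,20,35.6)
```

```text
t 30.9 pos [ 646.4 -138.3  138.9] yaw 35.7 open 87.8 F [-0.3 -0.4  0. ] tilt 0.19
twist tot 0.0004 (deg 0.1); after it x,y,z tot (units of 25mm): [ 0.204 -0.324  4.758]
top [ 518.2 -389.9   -6.5  100.1   61.5    4.9]
side [ 518.6 -395.5   -5.6  100.4   59.6    4.8]
t 31.0 pos [ 646.7 -139.3  140.6] yaw 35.6 open 87.6 F [-0.4 -0.5  0.3] tilt 0.04
twist tot -0.0001 (deg -0.0); after it x,y,z tot (units of 25mm): [ 0.217 -0.368  4.825]
```

White is seated. Now the cover.

play_rows(
  increments=[
    [[0.2,-0.2,0,0],[0.02,-0.17,0,0],[0,0,0.8,0],[0,0,0.8,0],[0,0,0.8,0],[0,0,0.8,0],[0,0,0.8,0],[0,0,0.5,0],[0,0,0.2,0],[0,0,0.1,0],[0,0,0,0],[0,0,0,0]],
  ],
)

```text
clock: 31.98
position: [647.0, -128.0, 21.9]
tool_rot: [0.952, 0.306, 0.001, 0.0]
force: [0.5, 0.5, -0.3]
opening: 87.7
gripper_force: 0.0
```

play_rows(
  increments=[
    [[0,0,0,0],[0,0,0,0],[0,0,0,0],[0,0,0,0],[0,0,0,0],[0,0,0,0],[0,0,0,0],[0,0,0,0],[0,0,0,0],[0,0,0,0]],
  ],
  claw=1,
)

```text
clock: 32.82
position: [646.2, -128.0, 20.8]
tool_rot: [0.952, 0.306, -0.0, -0.0]
force: [-0.8, -0.2, -0.7]
opening: 26.4
gripper_force: 0.0
```

Run:
```python
from h import *
plan(645.8,-128.7,20,35.6)
```

```text
t 32.8 pos [ 646.2 -128.    20.8] yaw 35.6 open 26.4 F [-0.8 -0.2 -0.7] tilt 0.0
twist tot 0.0000 (deg 0.0); after it x,y,z tot (units of 25mm): [-0.031  0.013  0.031]
```

play_rows(
  increments=[
    [[0,0,0,0],[0,0,0,0],[0,0,0,0],[0,0,0,0],[0,0,0,0]],
  ],
)

```text
clock: 33.23
position: [646.3, -128.0, 20.8]
tool_rot: [0.952, 0.306, 0.0, 0.0]
force: [0.2, -0.7, 0.0]
opening: 13.7
gripper_force: 30.0
```

Run:
```python
from h import *
plan(645.8,-128.7,20,35.6)
```

```text
t 33.2 pos [ 646.3 -128.    20.8] yaw 35.6 open 13.7 F [ 0.2 -0.7  0. ] tilt 0.0
twist tot 0.0000 (deg 0.0); after it x,y,z tot (units of 25mm): [-0.032  0.012  0.032]
```

play_rows(
  increments=[
    [[0,0,-0.4,0],[0,0,-0.8,0],[0,0,-0.9,0],[0,0,-0.9,0],[0,0,-0.9,0.033],[0,0,-0.9,0.033],[0,0,-0.9,0.033],[0,0,-0.8,0.033],[0,0,-0.3,0.033],[0,0,0,0.033],[0,0,0,0.032],[0,0,0,0]],
  ],
)

```text
clock: 34.23
position: [646.0, -127.9, 191.7]
tool_rot: [0.999, -0.053, 0.0, -0.0]
force: [-0.3, -0.7, -1.5]
opening: 13.9
gripper_force: 30.0
```

Run:
```python
from h import *
plan(518.3,-391.3,170,-5.8)
```

```text
t 34.2 pos [ 646.  -127.9  191.7] yaw -6.1 open 13.9 F [-0.3 -0.7 -1.5] tilt 0.04
twist tot -0.0014 (deg -0.3); after it x,y,z tot (units of 25mm): [-4.017 10.997  0.869]
```

play_rows(
  increments=[
    [[-0.2,0.6,0,-0.0014],[-0.35,0.95,0,0],[-0.35,0.95,0,0],[-0.35,0.95,0,0],[-0.35,0.95,0,0],[-0.35,0.95,0,0],[-0.35,0.95,0,0],[-0.35,0.95,0,0],[-0.35,0.95,0,0],[-0.35,0.95,0,0],[-0.35,0.95,0,0],[-0.3,0.8,0,0]],
  ],
)

```text
clock: 35.23
position: [519.2, -390.8, 191.1]
tool_rot: [0.999, -0.047, -0.0, -0.0]
force: [0.6, -0.1, -0.8]
opening: 14.0
gripper_force: 30.0
```

play_rows(
  increments=[
    [[0,0.1,0.3,0],[0,0,0.3,0],[0,0,0.2,0],[0,0,0,0],[0,0,0,0],[0,0,0,0]],
  ],
)

```text
clock: 35.73
position: [520.6, -391.4, 171.0]
tool_rot: [0.999, -0.047, 0.0, 0.0]
force: [-0.3, -0.9, -0.6]
opening: 13.8
gripper_force: 30.0
```

Run:
```python
from h import *
p,d=cams.read_camera("side")
cams.read_camera("side");plan(518.3,-391.3,151,-5.8)
cv2.imwrite("pics/m6.png",cv2.resize(p[180:300,240:360,::-1],(600,600)))
```

```text
t 35.8 pos [ 520.7 -391.6  171.2] yaw -5.5 open 13.8 F [ 0.6 -0.2 -0.9] tilt 0.03
twist tot 0.0018 (deg 0.3); after it x,y,z tot (units of 25mm): [-0.095 -0.001  0.809]
```

View pics/m6.png

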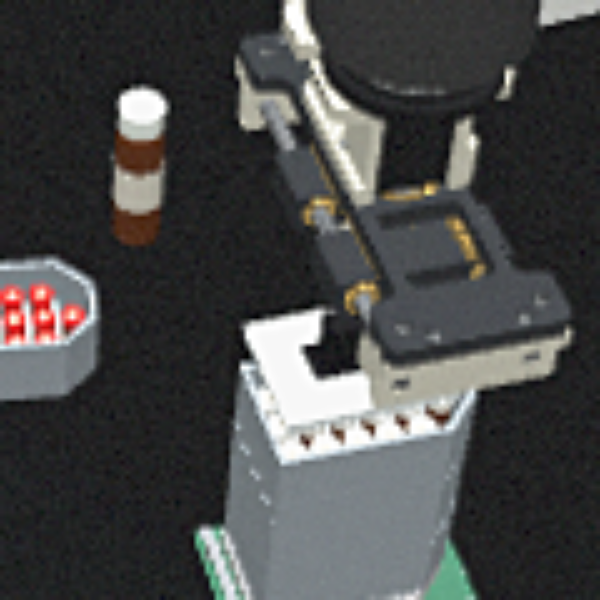

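The cover (300,365) hangs level just above the white tray's rim (280,455). Shifting it 2.4 mm back, then lowering.

play_rows(
  increments=[
    [[-0.095,0,0.1,0.0018],[0,0,0.15,0],[0,0,0.15,0],[0,0,0.04,0],[0,0,0,0],[0,0,0,0]],
  ],
)

```text
clock: 36.33
position: [517.7, -391.9, 159.7]
tool_rot: [0.999, -0.051, -0.0, -0.0]
force: [0.2, 0.4, -0.8]
opening: 13.9
gripper_force: 30.0
```

play_rows(
  increments=[
    [[0,0,0.06,0],[0,0,0.06,0],[0,0,0.06,0],[0,0,0,0],[0,0,0,0]],
  ],
)

```text
clock: 36.75
position: [517.9, -391.8, 155.3]
tool_rot: [0.999, -0.051, 0.0, 0.0]
force: [0.6, 0.4, -1.3]
opening: 13.9
gripper_force: 30.0
```

Run:
```python
from h import *
plan(518.3,-391.3,151,-5.8)
```

```text
t 36.8 pos [ 517.9 -391.8  155.3] yaw -5.9 open 13.9 F [ 0.6  0.4 -1.3] tilt 0.02
twist tot -0.0003 (deg -0.1); after it x,y,z tot (units of 25mm): [ 0.013 -0.023  0.172]
```

play_rows(
  increments=[
    [[0.01,-0.02,0.06,0],[0,0,0.06,0],[0,0,0.03,0],[0,0,0,0],[0,0,0,0]],
  ],
)

```text
clock: 37.17
position: [518.0, -391.3, 151.4]
tool_rot: [0.999, -0.051, -0.0, -0.0]
force: [1.0, 0.0, -0.8]
opening: 13.1
gripper_force: 30.0
```

play_rows(
  increments=[
    [[0,0,0.03,0],[0,0,0.02,0],[0,0,0,0],[0,0,0,0]],
  ],
)

```text
clock: 37.5
position: [518.1, -391.4, 150.8]
tool_rot: [0.999, -0.051, 0.0, 0.0]
force: [-0.3, 1.4, 3.5]
opening: 13.5
gripper_force: 30.0
```

Touching at the expected height. Letting go, lifting and moving clear.

play_rows(
  increments=[
    [[0,0,0,0],[0,0,0,0],[0,0,0,0],[0,0,0,0],[0,0,0,0],[0,0,0,0],[0,0,0,0],[0,0,0,0],[0,0,0,0],[0,0,0,0]],
  ],
  claw=-1,
)

```text
clock: 38.33
position: [518.0, -391.3, 150.3]
tool_rot: [0.999, -0.051, -0.0, -0.0]
force: [-0.2, 0.4, 0.6]
opening: 75.2
gripper_force: 0.0
```

play_rows(
  increments=[
    [[0,0,-0.3,0],[0,0,-0.8,0],[0,0,-0.9,0],[0,0,-0.9,0],[0,-0.5,-0.2,0],[0,-0.9,0,0],[0,-0.9,0,0],[0,-0.9,0,0],[0,-0.9,0,0],[0,-0.9,0,0],[0,-0.9,0,0],[0,-0.9,0,0]],
  ],
)

```text
clock: 39.33
position: [535.4, -221.0, 228.3]
tool_rot: [0.999, -0.051, 0.0, 0.0]
force: [0.8, -1.0, 0.5]
opening: 87.6
gripper_force: 0.0
```

play_rows(
  increments=[
    [[0,-0.8,0,0],[0,-0.8,0,0],[0,-0.4,0,0],[0,0,0,0],[0,0,0,0],[0,0,0,0]],
  ],
)

```text
clock: 39.83
position: [540.5, -172.9, 228.0]
tool_rot: [0.999, -0.051, 0.0, 0.0]
force: [-0.2, 0.4, 0.1]
opening: 87.6
gripper_force: 0.0
```

Run:
```python
from h import *
stack(144)
c=[]
for n,(r0,c0) in (("top",(140,320)),("side",(170,240))):
    p,d=cams.read_camera(n); c.append(cv2.resize(p[r0:r0+130,c0:c0+130,::-1],(400,400)))
    W=world(n,d); k=(np.hypot(W[...,0]-517,W[...,1]+391)<60)&(W[...,2]>120); print(np.percentile(W[k][:,2],[10,30,50,70,90,97]).round(1))
cv2.imwrite("pics/m7.png",np.hstack(c))
```

```text
top [ 516.9 -389.4   -6.2  102.5   62.3    4.5]
side [ 515.9 -396.9   -6.5  101.    67.     6.4]
[139.1 142.  143.6 145.3 168.3 172.4]
[128.7 140.7 142.4 144.6 166.9 170.9]
```

View pics/m7.png

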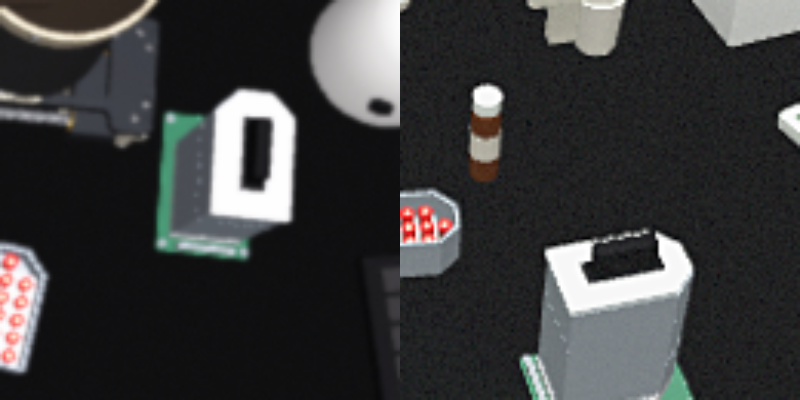

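The cover is flush on the stack (left (255,155), right (620,275)), with the plate top at about 144 mm as expected. The arm is clear.

```bash
python3 -c "
from rig import order
print(order.finish_job())"
```

```text
the job is handed in; nothing more can be done
None
```

I stacked the samples, standards, blanks and dust cover in the green carrier in that order, and let go of each. The cameras show them in line and fully seated. The job is handed in at about 40 s on the robot clock, with no verdict returned.

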